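Drift the broken peg out of a yarn-stand base

ROBOT

A 7-joint arm with a two-finger parallel gripper is mounted at the origin on the work surface. World frame = base frame: x ahead of the robot, y to its left, z up, the work surface at z = 0. Lengths are in m, angles in rad, forces in N, time in s.
With the tool pointing down it reaches from about 0.4 to 0.875 m from the base axis. Payload 4.4 kg.
Tool frame: the origin (TCP) lies midway between the tips of the shut fingers; the grasp point (between the pads) lies 19 mm behind it (arm.hold_point_z is the distance from the TCP to the grasp point, in m); z points along the fingers, y is the line along which they close (so a half turn about z gives the same grasp; the last joint's range is limited). The gripper opens to 85 mm and grips with 20 to 120 N. Pads are 22 mm wide; open, the fingers measure 114 mm over their backs; the gripper's body (76 mm by 85 mm) begins 54 mm behind the grasp point. The pads swing forward as they close: fully open they stand 13 mm farther back than shut.
Start: joints at [1.088, 0.628, 0.038, 1.517, -0.027, 0.996, -0.02], TCP at [0.263, -0.594, 0.231] pointing down, gripper open.
Joint ranges: [-3.06, 3.06], [-0.37, 2.12], [-1.25, 1.32], [0.18, 2.47], [-1.1, 4.24], [0.23, 1.98], [-2.94, 2.94]. Speed limits (rad/s): [2.57, 2.57, 3.14, 3.14, 3.14, 3.14, 3.14].

INTERFACE

Orientations are given as a unit quaternion [x, y, z, w].
In Python, from cell import arm gives the robot as it stands.
- The arm moves only by the shell command python3 -m crank 'ROWS' [FORCE]. ROWS is JSON, a list of rows, each a list of 3 entries, a list of its own where there are three numbers: the shift along the world's x, y, z in mm, then the turn, a rotation vector about the world's x, y, z in degrees, then the finger opening in mm, from 0 to 85.4. A call has 1 to 5 rows; each row is the pose to reach, as a shift and turn from the pose commanded when the call began; what a row does not reach only later rows make up. A row lasts 1/12 s, in which the tool goes at most 41.7 mm and 7.16 degrees, less where a joint would pass 70% of its speed; a pose out of reach is approached as far as the arm can. A call with a gripper value outside its range is refused whole. The fingers move at their own pace and stop on an object; FORCE is the grip in N (left out, the last holds). Time passes only in rows, so rows that repeat a pose let the fingers close. It gives the time, the measured TCP pose, the force, the opening and the grip force at its end, in the units of the state.
- arm.read_state(): the state, without advancing time (a new reading comes with each control period).
- arm.camera(name): name is "scene" or "top"; returns a dict with "pixels" (420x560x3 uint8, blue, green, red), "K" (3x3 intrinsics, pixels), "k1" (the pictures are not rectified: a ray, as slopes to the right and down, at radius r is drawn at 1 + k1 r^2 times it, then the intrinsics apply), "extrinsics" (4x4, takes a point from world to camera coordinates). Camera axes: x right, y down, z forward; pixel columns grow to the right and rows downward; lengths in m; the calibration is good to about 2 mm. A picture is of the moment at which its call begins. There is no depth.
- arm.close_job(): hands the job in; it is judged then, once.
Trained networks look in a picture, given as the dict that the camera call returned (one of the last four; its "shot" number tells which), for a name from the list of things; names that differ only in an ending like _2 or _b are one class to them, and where a whole thing is asked for, a point or a joint stands for the part that bears it (a point fixed in the world has none). Each returns a list of dicts, best first, with "confidence" (0 to 1); they miss things now and then, are a little off and sometimes report something else, mostly with a low value. They report only what shows in the picture. A call takes as long as a camera call. They do not tell look-alikes from the thing itself.
- arm.cut_out(label, picture): "mask" (420x560 bool, what is visible of it) and "rect" ([left, top, right, bottom] in pixels, round what is visible of it).
The state is a dict: "t": time; "joints": joint angles; "dq": joint speeds; "tau": joint torques, N m; "eef_pos": TCP position; "tool_rot": TCP orientation; "contact_force": force on the tool from outside, world axes, zero at the start; "ft_torque": the same for the moment, N m; "finger_gap": finger opening in m; "finger_force": force on a finger pad.
Only numpy, scipy, OpenCV 4.12 (cv2) and the standard library are available. Lean on these libraries where they do the work, as an engineer would, in place of code of your own. Each camera call takes 0.05 s, during which the arm holds its last target. There are 200 camera calls.

TASK

A broken-off peg is stuck in the bore of one of the two white wooden yarn-stand bases; the other base is clear. Take the long drift from the tool rack and push the peg down through the bore with it, not with the fingers, until the peg drops out into the tray underneath. Leave the drift standing in that bore, its collar down on the block.

Things in the scene. Friction and masses are not known exactly. Their poses are not given: they have to be found in the camera images.
- stand: Yarn-stand base with the peg in it, fixed: white wooden block 80 x 80 x 45 mm on two cheeks (+y, -y sides), a tray 18 mm high below. Origin on the table under the bore's axis, z up; block underside 85, top 130 mm. Bore 36 mm wide, right through; 4 sprung steel balls stand 3 mm into it at height 96 mm and yield to about 8 N of push on the peg. A like base with an empty bore stands elsewhere.
- stub: Broken-off peg: plain wooden cylinder, diameter 34 mm, 28 mm long, upright in the stand's bore at the start, its upper face flush with the block's top. Origin at its centre, z along its axis. Pushed some 30 mm down it passes the sprung balls and falls into the tray.
- drift: Long drift, 0.2 kg: steel rod 14 mm thick, 80 mm long; collar 50 mm wide, 6 mm thick; round wooden handle 30 mm wide, 50 mm tall. Origin at the rod's lower end, z up (collar 80-86, handle 86-136 mm). Hangs upright by its collar in a rack: board top 110 mm up, 3 holes 75 mm apart in a row 0.2-0.7 rad left of +x. Beside it shorter tools: punch with ball knob, reamer with crossbar.
There are look-alikes about, which are no part of the job. Of the things that look like the stub, the middle-sized one is meant.

How it is judged:
By the outcome, as a careful person would: the job done as asked, in the order asked, and still so for the second after the job is handed in, with the robot touching nothing.
It also fails if it takes over 42 s, if anything falls off the work surface, if the arm or the gripper's body presses on something with over 40 N, if the wrist force passes 120 N, or if a joint passes its speed limit or range.

## Working session

There is one attempt and no reset: what is moved stays moved. The work goes in short steps, Python scripts to look and compute and a shell command to move; the robot and the scene stay as the last step left them, time stands still between calls to the robot, and variables do not carry over. Pictures are saved under pics/ and viewed, at most 10 in all, crops included, and the job is handed in when it is done.

```bash
mkdir -p pics
cat > h.py <<'E'
import numpy as np, cv2
from cell import arm
def ray(p,uv):
    K=np.array(p["K"]);k1=p["k1"];E=np.array(p["extrinsics"])
    d=cv2.undistortPoints(np.array([[uv]],float),K,np.array([k1,0,0,0,0],float))[0,0]
    R=E[:3,:3];return -R.T@E[:3,3], R.T@np.array([d[0],d[1],1])
def atz(p,uv,z):
    o,d=ray(p,uv);return o+d*(z-o[2])/d[2]
def proj(p,X):
    E=np.array(p["extrinsics"]);return cv2.projectPoints(np.array(X,float).reshape(-1,3),cv2.Rodrigues(E[:3,:3])[0],E[:3,3],np.array(p["K"]),np.array([p["k1"],0,0,0,0],float))[0][:,0]
E
python3 - <<'E'
from h import *
for n in("scene","top"):
    p=arm.camera(n);cv2.imwrite(f"pics/{n}1.png",p["pixels"])
    print(n,ray(p,(280,210)))
    for l in("stand","stub","drift"):
        for r in arm.cut_out(l,p):
            m=r["mask"];ys,xs=np.nonzero(m);print(l,round(r["confidence"],2),r["rect"],xs.mean().round(1),ys.mean().round(1),m.sum())
s=arm.read_state();print(s["eef_pos"],s["tool_rot"],s["t"])
E
```

```text
scene (array([0.79522514, 0.44638739, 0.92439909]), array([-0.30622883, -0.51567115, -0.80030765]))
stand 0.81 [290.0, 210.0, 352.2, 295.5] 318.3 253.1 3228
stub 0.72 [247.0, 244.7, 274.8, 275.5] 261.4 258.0 607
stub 0.62 [312.9, 224.8, 331.1, 242.1] 321.3 236.2 222
stub 0.54 [364.2, 256.8, 372.1, 265.0] 367.9 262.2 118
drift 0.65 [201.3, 149.6, 223.6, 178.4] 210.4 164.6 507
top (array([ 0.44003486, -0.07345588,  0.90525601]), array([ 0.0867253 ,  0.0211223 , -0.99607009]))
stub 0.7 [213.5, 289.9, 230.1, 302.7] 219.7 295.5 176
stub 0.64 [262.6, 181.7, 289.5, 211.5] 276.6 195.7 535
stub 0.54 [225.2, 233.9, 246.6, 250.8] 234.9 242.4 333
stub 0.22 [369.7, 166.3, 401.4, 194.5] 386.1 179.4 694
drift 0.76 [371.5, 166.4, 402.8, 197.9] 386.7 179.4 690
[ 0.2631399  -0.59425715  0.23116348] [ 9.78368236e-01  2.06870906e-01 -6.26643296e-06 -1.54790668e-04] 0.4
```

View pics/scene1.png

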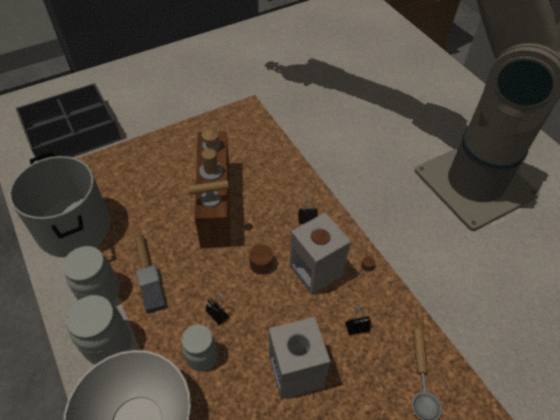

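View pics/top1.png

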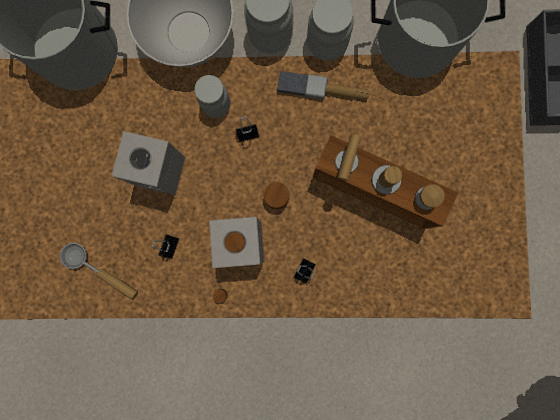

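Run:
```python
from h import *
a=arm.camera("scene");b=arm.camera("top")
A=cv2.resize(a["pixels"][115:255,180:280],None,fx=4,fy=4,interpolation=cv2.INTER_CUBIC)
B=cv2.resize(b["pixels"][125:265,300:400+60],None,fx=2.4,fy=4,interpolation=cv2.INTER_CUBIC)
cv2.imwrite("pics/z1.png",np.clip(np.hstack([A,B])*1.6,0,255).astype("uint8"))
print("stub top",atz(b,(234.9,242.4),.13),atz(a,(321.3,236.6),.13))
print("stand top corners",[atz(b,c,.13).round(3) for c in((211,219),(258,218),(261,266),(213,269))])
print("handles top",[atz(b,c,.166).round(3) for c in((393,174),(434,192))],[atz(a,c,.166).round(3) for c in((209,155),(209,133))])
print("collars",[atz(b,c,.116).round(3) for c in((347,162),(387,181),(428,200))])
```

```text
stub top [0.45328368 0.01936468 0.13      ] [0.45420437 0.02568435 0.13      ]
stand top corners [array([0.493, 0.06 , 0.13 ]), array([ 0.494, -0.02 ,  0.13 ]), array([ 0.414, -0.025,  0.13 ]), array([0.409, 0.056, 0.13 ])]
handles top [array([ 0.561, -0.24 ,  0.166]), array([ 0.531, -0.304,  0.166])] [array([ 0.562, -0.231,  0.166]), array([ 0.536, -0.287,  0.166])]
collars [array([ 0.591, -0.173,  0.116]), array([ 0.557, -0.241,  0.116]), array([ 0.524, -0.309,  0.116])]
```

View pics/z1.png

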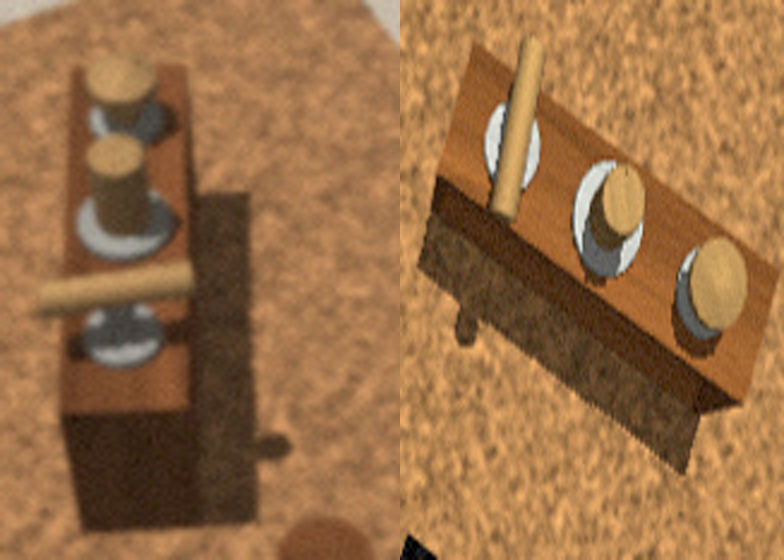

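The middle rack tool (top view about (388,178), tall plain handle, largest collar) is the drift. The left one has a crossbar and the right one a ball knob. The stub is in the block at top-view (235,242); the other base, at (140,160), is empty.

```bash
python3 -m crank '[[[125,150,10],[0,0,20],85],[[125,150,10],[0,0,20],85],[[125,150,10],[0,0,20],85],[[125,150,10],[0,0,20],85],[[125,150,10],[0,0,20],85]]' 40
```

```text
t: 0.92
eef_pos: [0.3913, -0.4406, 0.2417]
tool_rot: [0.927, 0.375, 0.001, -0.0]
contact_force: [0.9, 0.2, -1.0]
finger_gap: 0.0849
finger_force: 0.0
```

```bash
python3 -m crank '[[[125,150,10],[0,0,20],85],[[125,150,10],[0,0,20],85],[[125,150,10],[0,0,20],85],[[125,150,10],[0,0,20],85],[[125,150,10],[0,0,20],85]]'
```

```text
t: 1.33
eef_pos: [0.516, -0.2901, 0.2519]
tool_rot: [0.848, 0.531, 0.001, -0.0]
contact_force: [0.1, 0.6, 0.5]
finger_gap: 0.0849
finger_force: 0.0
```

```bash
python3 -m crank '[[[22,26,0],[0,0,0],85],[[44,52,0],[0,0,0],85],[[44,52,-30],[0,0,0],85],[[44,52,-50],[0,0,0],85],[[44,52,-50],[0,0,0],85]]'
python3 - <<'E'
from h import *
s=arm.read_state();print(s["eef_pos"])
p=arm.camera("scene");cv2.imwrite("pics/s2.png",cv2.resize(p["pixels"][60:260,120:320],None,fx=3,fy=3))
for r in arm.cut_out("drift",p): print(r["confidence"],r["rect"])
E
```

```text
t: 1.75
eef_pos: [0.5548, -0.2406, 0.1974]
tool_rot: [0.848, 0.53, -0.002, -0.003]
contact_force: [-1.4, 0.4, -1.0]
finger_gap: 0.0852
finger_force: 0.0
[ 0.55478397 -0.24062857  0.19744334]
0.64 [201.2, 149.9, 221.4, 177.7]
```

View pics/s2.png

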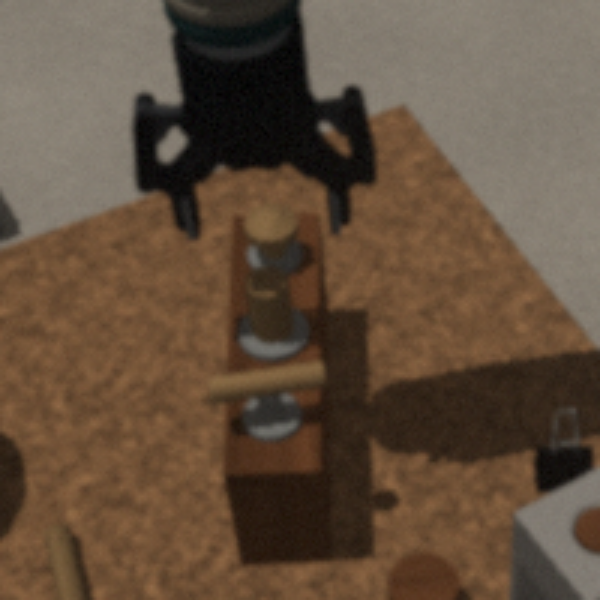

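The gripper straddles the middle tool: its fingertips are at crop (190,235) and (335,232), and the handle is at (268,300). I'll descend next.

```bash
python3 -m crank '[[[0,0,-25],[0,0,0],85],[[0,0,-50],[0,0,0],85],[[0,0,-75],[0,0,0],85],[[0,0,-75],[0,0,0],85],[[0,0,-75],[0,0,0],85]]'; python3 -m crank '[[[0,0,0],[0,0,0],15],[[0,0,0],[0,0,0],15],[[0,0,0],[0,0,0],15],[[0,0,0],[0,0,0],15],[[0,0,0],[0,0,0],15]]' 60
```

```text
t: 2.27
eef_pos: [0.5572, -0.243, 0.127]
tool_rot: [0.849, 0.529, -0.0, 0.0]
contact_force: [-0.7, -0.2, 0.8]
finger_gap: 0.0848
finger_force: 0.0
t: 2.68
eef_pos: [0.5579, -0.2427, 0.1275]
tool_rot: [0.849, 0.529, 0.001, 0.001]
contact_force: [-0.4, 0.3, 4.3]
finger_gap: 0.0289
finger_force: 58.7
```

```bash
python3 -m crank '[[[0,0,0],[0,0,0],15],[[0,0,0],[0,0,0],15],[[0,0,0],[0,0,0],15],[[0,0,0],[0,0,0],15],[[0,0,0],[0,0,0],15]]' 60
```

```text
t: 3.1
eef_pos: [0.5579, -0.2427, 0.1275]
tool_rot: [0.849, 0.529, 0.001, 0.001]
contact_force: [-0.2, 0.2, 6.3]
finger_gap: 0.0291
finger_force: 58.7
```

```bash
python3 -m crank '[[[0,0,15],[0,0,0],15],[[0,0,40],[0,0,0],15],[[0,0,70],[0,0,0],15],[[0,0,100],[0,0,0],15],[[0,0,130],[0,0,0],15]]'; python3 -m crank '[[[0,0,20],[0,0,0],15],[[0,0,20],[0,0,0],15],[[0,0,20],[0,0,0],15]]'
python3 - <<'E'
from h import *
p=arm.camera("scene");q=arm.camera("top")
cv2.imwrite("pics/s3.png",np.hstack([cv2.resize(x,(400,400)) for x in (p["pixels"][40:260,100:320],q["pixels"][100:300,200:400])]))
for c in(p,q):
  for r in arm.cut_out("drift",c): print(r["confidence"],r["rect"])
  print(proj(c,[[.558,-.243,.18],[.558,-.243,.26]]))
print(arm.read_state()["eef_pos"])
E
```

```text
t: 3.52
eef_pos: [0.5564, -0.242, 0.257]
tool_rot: [0.849, 0.529, -0.001, -0.001]
contact_force: [0.2, -0.4, -2.2]
finger_gap: 0.0289
finger_force: 59.6
t: 3.77
eef_pos: [0.5572, -0.2424, 0.2767]
tool_rot: [0.849, 0.529, 0.0, 0.001]
contact_force: [-0.5, 0.2, -3.1]
finger_gap: 0.0289
finger_force: 59.8
0.92 [190.8, 93.3, 217.2, 154.2]
[[207.64662817 145.57959456]
 [203.46325061 115.63478818]]
0.75 [390.6, 145.7, 415.4, 179.4]
[[397.12506292 174.42804377]
 [410.41282636 165.07474415]]
[ 0.55597832 -0.24194274  0.27420279]
```

View pics/s3.png

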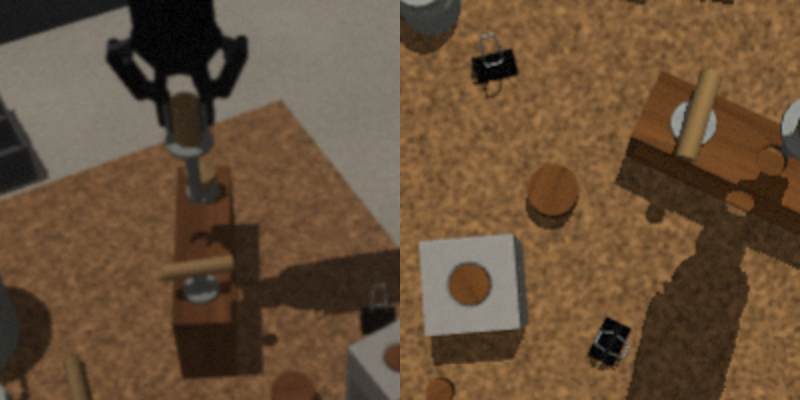

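Drift held upright; its rod tip is at scene (208,147), as the projection predicts. I'll carry it to the stand.

```bash
python3 -m crank '[[[-52,130,5],[0,0,0],15],[[-52,130,5],[0,0,0],15],[[-52,130,5],[0,0,0],15],[[-52,130,5],[0,0,0],15],[[-52,130,5],[0,0,0],15]]' 90;  python3 -m crank '[[[-20,45,0],[0,0,0],15],[[-35,85,0],[0,0,0],15],[[-45,115,0],[0,0,0],15],[[-51,132,0],[0,0,0],15],[[-51,132,0],[0,0,0],15]]'; python3 -m crank '[[[0,0,-15],[0,0,0],15],[[0,0,-30],[0,0,0],15],[[0,0,-38],[0,0,0],15],[[0,0,-38],[0,0,0],15],[[0,0,-38],[0,0,0],15]]'
```

```text
t: 4.38
eef_pos: [0.5032, -0.1069, 0.2806]
tool_rot: [0.847, 0.532, -0.001, -0.002]
contact_force: [-0.8, 0.0, -1.9]
finger_gap: 0.0284
finger_force: 89.3
t: 4.8
eef_pos: [0.4526, 0.024, 0.2808]
tool_rot: [0.847, 0.532, -0.0, -0.001]
contact_force: [0.0, 0.1, -2.5]
finger_gap: 0.0283
finger_force: 89.7
t: 5.22
eef_pos: [0.4543, 0.0188, 0.2428]
tool_rot: [0.849, 0.529, -0.001, -0.0]
contact_force: [0.3, -0.7, -3.3]
finger_gap: 0.0283
finger_force: 89.7
```

Run:
```python
from h import *
e=np.array(arm.read_state()["eef_pos"]);print(e, arm.read_state()["tool_rot"])
p=arm.camera("scene");q=arm.camera("top")
cv2.imwrite("pics/s4.png",np.hstack([cv2.resize(x,(400,400),interpolation=cv2.INTER_CUBIC) for x in (p["pixels"][170:300,260:390],q["pixels"][180:310,180:310])]))
tip=e-[0,0,.0975]
for c,o in((p,(260,170)),(q,(180,180))):
  print("tip pred",(proj(c,tip)-o)*400/130,"bore centre pred",(proj(c,[.4535,.021,.13])-o)*400/130)
  for r in arm.cut_out("stub",c): print(round(r["confidence"],2),(np.array(r["rect"])-(o+o))*400/130)
```

```text
[0.45426069 0.01883622 0.24282063] [ 8.48912332e-01  5.28533217e-01 -6.50923915e-04 -2.58587792e-04]
tip pred [[184.51884709 182.45192073]] bore centre pred [[185.48666556 198.85192766]]
0.76 [-35.38461538 221.53846154  48.61538462 321.84615385]
0.56 [311.69230769 269.23076923 351.69230769 307.69230769]
0.45 [164.30769231 180.61538462 219.69230769 222.76923077]
tip pred [[166.50319963 189.70467309]] bore centre pred [[165.94672166 191.6230684 ]]
0.63 [256.          10.46153846 343.07692308 100.        ]
```

View pics/s4.png

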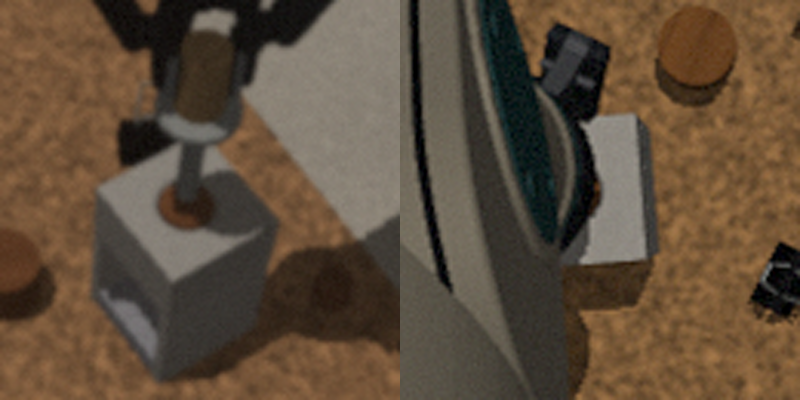

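The rod hangs centrally over the stub: rod end at crop (187,200), stub face centre at (187,205). It may be a few mm towards the camera, so I'll lower to near contact and check.

```bash
python3 -m crank '[[[-1,-1,-6],[0,0,0],15],[[-1,-1,-11],[0,0,0],15],[[-1,-1,-11],[0,0,0],15]]';  python3 - <<'E'
from h import *
e=np.array(arm.read_state()["eef_pos"]);print(e)
p=arm.camera("scene")
cv2.imwrite("pics/s5.png",np.clip(1.5*cv2.resize(p["pixels"][180:280,270:370],(600,600),interpolation=cv2.INTER_CUBIC).astype(float),0,255).astype("uint8"))
a=np.linspace(0,2*np.pi,4,endpoint=False)
print((proj(p,e-[0,0,.0975])-(270,180))*6,(proj(p,[.4535,.021,.13])-(270,180))*6)
print("corners",[((proj(p,[.4535+x,.021+y,.13])-(270,180))*6).round(0) for x in(-.04,.04) for y in(-.04,.04)])
E
```

```text
t: 5.67
eef_pos: [0.4524, 0.0184, 0.2314]
tool_rot: [0.849, 0.529, -0.001, -0.0]
contact_force: [-0.4, -0.3, -2.4]
finger_gap: 0.0281
finger_force: 89.7
[0.45235852 0.01840337 0.231396  ]
[[301.35657866 313.23070187]] [[301.69899784 327.76125893]]
corners [array([[341., 188.]]), array([[480., 370.]]), array([[126., 286.]]), array([[260., 477.]])]
```

View pics/s5.png

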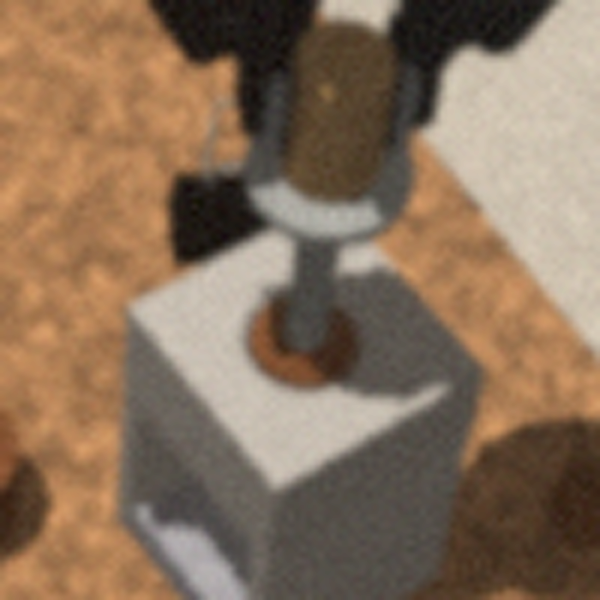

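Rod end at (303,345) over stub face centre at (303,340): centred. I'll push now.

```bash
python3 -m crank '[[[0,0,-5],[0,0,0],15],[[0,0,-10],[0,0,0],15],[[0,0,-15],[0,0,0],15],[[0,0,-20],[0,0,0],15],[[0,0,-25],[0,0,0],15]]' 110; python3 -m crank '[[[0,0,-4],[0,0,0],15],[[0,0,-8],[0,0,0],15],[[0,0,-12],[0,0,0],15],[[0,0,-16],[0,0,0],15],[[0,0,-20],[0,0,0],15]]'
```

```text
t: 6.13
eef_pos: [0.4544, 0.019, 0.2082]
tool_rot: [0.849, 0.529, 0.001, 0.001]
contact_force: [-0.5, 0.9, 10.1]
finger_gap: 0.0276
finger_force: 108.9
t: 6.55
eef_pos: [0.4537, 0.0188, 0.1874]
tool_rot: [0.849, 0.529, 0.001, 0.0]
contact_force: [0.7, 0.8, -2.9]
finger_gap: 0.0279
finger_force: 108.4
```

```bash
python3 -m crank '[[[0,0,-7],[0,0,0],15],[[0,0,-14],[0,0,0],15],[[0,0,-21],[0,0,0],15],[[0,0,-28],[0,0,0],15],[[0,0,-34],[0,0,0],15]]'; python3 -m crank '[[[0,0,-1],[0,0,0],15],[[0,0,-2],[0,0,0],15],[[0,0,-3],[0,0,0],15],[[0,0,-4],[0,0,0],15],[[0,0,-4],[0,0,0],15]]'
```

```text
t: 6.97
eef_pos: [0.4528, 0.0186, 0.1522]
tool_rot: [0.849, 0.529, -0.0, -0.0]
contact_force: [-0.7, -0.5, -2.5]
finger_gap: 0.0278
finger_force: 108.4
t: 7.38
eef_pos: [0.4533, 0.0187, 0.1494]
tool_rot: [0.849, 0.529, 0.0, 0.0]
contact_force: [-0.4, -0.2, -1.8]
finger_gap: 0.0278
finger_force: 108.4
```

```bash
python3 -m crank '[[[0,0,-1],[0,0,0],15],[[0,0,-2],[0,0,0],15],[[0,0,-3],[0,0,0],15],[[0,0,-3],[0,0,0],15]]'
python3 - <<'E'
from h import *
print(arm.read_state()["contact_force"])
p=arm.camera("scene")
cv2.imwrite("pics/s6.png",np.clip(1.6*cv2.resize(p["pixels"][190:300,270:380],(600,600),interpolation=cv2.INTER_CUBIC).astype(float),0,255).astype("uint8"))
E
```

```text
t: 7.72
eef_pos: [0.4534, 0.0186, 0.1476]
tool_rot: [0.849, 0.529, 0.0, 0.0]
contact_force: [-2.8, -0.2, 12.3]
finger_gap: 0.0279
finger_force: 109.6
[-2.77563284 -0.2299071  12.30235779]
```

View pics/s6.png

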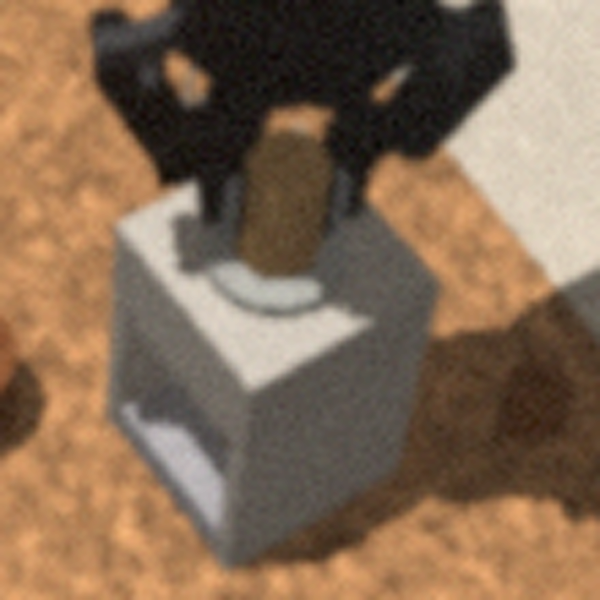

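The collar sits on the block (crop (270,290)), with 12 N of contact force. I'll release and back off.

```bash
python3 -m crank '[[[0,0,1],[0,0,0],35],[[0,0,1],[0,0,0],60],[[0,0,1],[0,0,0],80],[[0,0,1],[0,0,0],80],[[0,0,1],[0,0,0],80]]' 20; python3 -m crank '[[[0,0,10],[0,0,0],80],[[0,0,30],[0,0,0],80],[[0,0,60],[0,0,0],80],[[0,0,95],[0,0,0],80],[[0,0,130],[0,0,0],80]]';python3 -m crank '[[[0,-40,0],[0,0,0],80],[[0,-80,0],[0,0,0],80],[[0,-120,0],[0,0,0],80],[[0,-150,0],[0,0,0],80],[[0,-150,0],[0,0,0],80]]'
python3 - <<'E'
from h import *
p=arm.camera("scene");q=arm.camera("top")
cv2.imwrite("pics/s7.png",np.clip(1.6*np.hstack([cv2.resize(x,(400,400),interpolation=cv2.INTER_CUBIC) for x in(p["pixels"][180:310,260:390],q["pixels"][180:310,170:300])]).astype(float),0,255).astype("uint8"))
E
```

```text
t: 8.18
eef_pos: [0.4532, 0.0186, 0.1472]
tool_rot: [0.849, 0.529, 0.0, -0.0]
contact_force: [-0.2, 0.4, 0.4]
finger_gap: 0.0795
finger_force: 0.0
t: 8.6
eef_pos: [0.4525, 0.0187, 0.2783]
tool_rot: [0.849, 0.529, -0.001, -0.001]
contact_force: [1.0, 0.4, -0.1]
finger_gap: 0.08
finger_force: 0.0
t: 9.02
eef_pos: [0.4523, -0.1388, 0.2771]
tool_rot: [0.851, 0.525, -0.001, 0.002]
contact_force: [0.8, -0.3, -0.1]
finger_gap: 0.0801
finger_force: 0.0
```

View pics/s7.png

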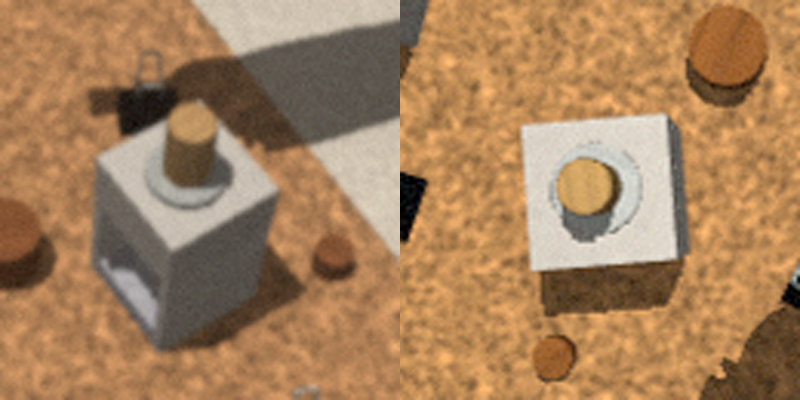

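The drift stands upright with its collar flat on the block (top crop (595,190)), and the arm is clear.

```bash
python3 -m crank '[[[0,0,0],[0,0,0],80],[[0,0,0],[0,0,0],80],[[0,0,0],[0,0,0],80]]'; python3 -c "
from cell import arm
print(arm.close_job())"
```

```text
t: 9.37
eef_pos: [0.4533, -0.1299, 0.2773]
tool_rot: [0.848, 0.53, 0.0, -0.0]
contact_force: [-1.1, 0.2, -0.2]
finger_gap: 0.0801
finger_force: 0.0
the job is handed in; nothing more can be done
None
```

I pushed the peg through the bore with the long drift, left the drift standing there with its collar down on the block, and handed the job in at about 9.4 s; the peg wasn't visible in the tray, so that it dropped is inferred from the push force falling away and the rod going its full depth.

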